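# Click the rim of the instrument box lid shut

### The arm

A 6-joint arm with a two-finger parallel gripper is mounted at the origin on the work surface. World frame = base frame: x ahead of the robot, y to its left, z up, the work surface at z = 0. Lengths are in m, angles in rad, forces in N, time in s.
With the tool pointing down it reaches from about 0.375 to 0.925 m from the base axis. Payload 5.7 kg.
Tool frame: the origin (TCP) lies on the centre line of the jaws, within the pads' length; the fingertips stand ahead of it and the grasp point (between the pads) lies 6 mm ahead of it (env.tcp_to_tips is the y of the fingertips in the tool frame, in m); y points along the fingers, z is the direction in which the jaws open and shut, and the axes are right-handed (so a half turn about y gives the same grasp; the last joint's range is limited). The gripper opens to 88 mm and grips with 3 to 60 N. Pads are 20 mm wide; open, the fingers measure 115 mm over their backs; the gripper's body (75 mm by 178 mm) begins 61 mm behind the grasp point.
Start: joints at [1.111, 0.359, 1.51, -0, 1.272, -0.115], TCP at [0.203, 0.565, 0.248] pointing down, gripper open.
Joint ranges: [-2.97, 2.97], [-1.01, 2.36], [0.21, 2.38], [-0.96, 4.11], [0.2, 2.71], [-2.98, 2.98]. Speed limits (rad/s): [2.39, 2.39, 3.14, 3.14, 3.14, 3.14].

### API

Orientations are given as a unit quaternion [x, y, z, w].
In Python, from bench import status, viewer, finish_job, env gives the robot as it stands.
- The arm moves only by the shell command python3 -m creep 'ROWS' [FORCE]. ROWS is text: rows parted by semicolons, each of 5 numbers parted by spaces: the shift along the tool's x, y, z in units of 40 mm (1.0 is 40 mm), then the turn about the tool's y in units of 5 degrees (1.0 is 5 degrees), then the finger opening in mm, from 0 to 87.8. In form: x y z turn hand; .... A call has 1 to 12 rows; each row is the pose to reach, as a shift and turn from the pose measured when the call began, along the tool's axes at that moment; what a row does not reach only later rows make up. A row lasts 1/12 s, in which the tool goes at most 41.7 mm and 7.16 degrees, less where a joint would pass 70% of its speed; a pose out of reach is approached as far as the arm can. A call with a gripper value outside its range is refused whole. The fingers move at their own pace and stop on an object; FORCE is the grip in N (left out, the last holds). Time passes only in rows, so rows that repeat a pose let the fingers close. It gives the time, the measured TCP pose, the force and the opening at its end, in the units of the state.
- status.get_obs(): the state, without advancing time (a new reading comes with each control period).
- viewer.capture(name): name is "scene" or "top" or "wrist"; returns (picture, depth): 400x640x3 uint8, red, green, blue; 400x640 float32, m along the optical axis (not along the pixel's ray), 0 where there is no reading.
- viewer.camera_model(name): a dict with "fx", "fy", "cx", "cy" (pixels), "k1" (the pictures are not rectified: a ray, as slopes to the right and down, at radius r is drawn at 1 + k1 r^2 times it, then the intrinsics apply), "rvec" (rotation vector, rad) and "tvec" (3), from world to camera coordinates, as OpenCV has them; the wrist camera has in their place "tool_from_camera" (4x4, takes a point from camera to tool coordinates, whose origin is the TCP and whose axes are the tool frame's). Camera axes: x right, y down, z forward; pixel columns grow to the right and rows downward; lengths in m; the calibration is good to about 2 mm. A picture is of the moment at which its call begins: read the wrist's pose just before it. camera_model takes no time and is no camera call.
- finish_job(): hands the job in, once; it reports no verdict.
The state is a dict: "time": time; "joint_positions": joint angles; "qd": joint speeds; "joint_efforts": joint torques, N m; "position": TCP position; "ee_rot": TCP orientation; "force": force on the tool from outside, world axes, zero at the start; "torque": the same for the moment, N m; "grip_width": finger opening in m.
Only numpy, scipy, OpenCV 4.12 (cv2) and the standard library are available. Lean on these libraries where they do the work, as an engineer would, in place of code of your own. Each camera call takes 0.05 s, during which the arm holds its last target.

### The job

The lid of the smaller ivory instrument box is laid on, but its four hinged rim sections still stand up: go round the rim and press each section down with a fingertip until it clicks flush with the lid. Only press: do not lift the box or shove it out of its place, and leave the vials and other things around it standing where they are. Finish with the hand clear.

Things in the scene. Friction and masses are not known exactly. Their poses are not given: they have to be found in the camera images.
- soak_box: Ivory plastic box, 130 mm (its x) by 180 mm (its y), 64 mm high to the top of its flat pale grey lid; loose on the table, 1.5 to 2.4 kg. Origin at the centre of its underside, z up. The lid cannot come off. Its four edges are hinged rim sections, 30 mm wide with three grip ribs, between fixed corner squares; all four start up, showing a dark seal beneath.
- lid_knob (a point): Top centre of the round knob on the middle of the box's lid, 34 mm wide, 22 mm high (top 86 mm above the table). Not needed; keep off it.
- rim_front (a joint): Angle (rad) of the rim section facing box -x (the long side nearer the robot), 120 mm long: 0 = standing up (outer edge 10 mm above the lid), 0.36 = shut, level with the lid. Hinged on its inner long edge, 30 mm in from the box's side. Pressed down at its ribs it resists with up to about 10 N; past half way (0.18) it clicks shut by itself and stays; let go sooner, it springs back up.
- rim_front_pad (a point): Where to press the front section: on its upper face in the middle of its length, among the ribs, 23 mm out from its hinge line. It moves with the section: about 72 mm above the table while up, 64 mm when shut; seen from above, 7 mm in from the box's edge when shut.
- rim_back (a joint): Angle (rad) of the rim section facing box +x (the far long side), 120 mm long: 0 = standing up (outer edge 10 mm above the lid), 0.36 = shut, level with the lid. Hinged on its inner long edge, 30 mm in from the box's side. Pressed down at its ribs it resists with up to about 10 N; past half way (0.18) it clicks shut by itself and stays; let go sooner, it springs back up.
- rim_back_pad (a point): Where to press the back section: on its upper face in the middle of its length, among the ribs, 23 mm out from its hinge line. It moves with the section: about 72 mm above the table while up, 64 mm when shut; seen from above, 7 mm in from the box's edge when shut.
- rim_left (a joint): Angle (rad) of the rim section facing box +y (a short side), 70 mm long: 0 = standing up (outer edge 10 mm above the lid), 0.36 = shut, level with the lid. Hinged on its inner long edge, 30 mm in from the box's side. Pressed down at its ribs it resists with up to about 10 N; past half way (0.18) it clicks shut by itself and stays; let go sooner, it springs back up.
- rim_left_pad (a point): Where to press the left section: on its upper face in the middle of its length, among the ribs, 23 mm out from its hinge line. It moves with the section: about 72 mm above the table while up, 64 mm when shut; seen from above, 7 mm in from the box's edge when shut.
- rim_right (a joint): Angle (rad) of the rim section facing box -y (a short side), 70 mm long: 0 = standing up (outer edge 10 mm above the lid), 0.36 = shut, level with the lid. Hinged on its inner long edge, 30 mm in from the box's side. Pressed down at its ribs it resists with up to about 10 N; past half way (0.18) it clicks shut by itself and stays; let go sooner, it springs back up.
- rim_right_pad (a point): Where to press the right section: on its upper face in the middle of its length, among the ribs, 23 mm out from its hinge line. It moves with the section: about 72 mm above the table while up, 64 mm when shut; seen from above, 7 mm in from the box's edge when shut.
- vial_a: Amber vial, 28 mm wide, 62 mm high, beyond the box; stands loose near the box; origin at the centre of its underside.
- vial_b: Amber vial, 28 mm wide, 62 mm high, off the box's left short side; stands loose near the box; origin at the centre of its underside.
- jar: White screw jar, 48 mm wide, 55 mm high, off the box's right short side; stands loose near the box; origin at the centre of its underside.
- marker: Marker pen, 135 mm long, 12 mm thick, lying loose on the robot's side of the box; origin under its middle, length along its y.
- dish: Steel bowl, 110 mm wide, 35 mm high, standing loose to the robot's left; origin at the centre of its underside.
- beaker: Clear beaker, 60 mm wide, 75 mm high, standing loose to the robot's right; origin at the centre of its underside.

How it is judged:
By the outcome, as a careful person would: the job done as asked, in the order asked, and still so for the second after the job is handed in, with the robot touching nothing.
It also fails if it takes over 45 s, if anything falls off the work surface, if the arm or the gripper's body presses on something with over 40 N, if the wrist force passes 120 N, or if a joint passes its speed limit or range.

## Working session

There is one attempt and no reset: what is moved stays moved. The work goes in short steps, Python scripts to look and compute and a shell command to move; the robot and the scene stay as the last step left them, time stands still between calls to the robot, and variables do not carry over. Pictures are saved under pics/ and viewed, and the job is handed in when it is done.

```bash
ls; mkdir -p pics; python3 - <<'E'
from bench import status, viewer, env
import cv2
o=status.get_obs(); print({k:(v if not hasattr(v,'round') else v.round(4) if hasattr(v,'shape') else v) for k,v in o.items()}); print(env.tcp_to_tips)
for n in ("scene","top"):
    p,d=viewer.capture(n); cv2.imwrite(f"pics/{n}0.png",p[:,:,::-1]); print(viewer.camera_model(n))
print(viewer.camera_model("wrist"))
E
```

```text
pics
{'time': 0.0, 'joint_positions': array([ 1.1109,  0.3595,  1.5114, -0.    ,  1.2725, -0.1151]), 'qd': array([-0.0013,  0.0016,  0.0006,  0.0005, -0.0007,  0.0006]), 'joint_efforts': array([-4.00000e-04, -5.15386e+01, -2.70722e+01,  6.75000e-02,
        3.53000e-02, -3.00000e-04]), 'position': array([0.2025, 0.5641, 0.2468]), 'ee_rot': array([ 0.6972, -0.1215,  0.1211, -0.696 ]), 'force': array([ 0.1682, -1.2628, -0.0033]), 'torque': array([ 0.0354,  0.0023, -0.0053]), 'grip_width': 0.08825441617446453}
0.025
{'fx': 366.7639644784294, 'fy': 366.7639644784294, 'cx': 322.72129386402014, 'cy': 200.71753936890792, 'k1': -0.0028326748982519627, 'rvec': array([ 0.63798896,  2.65814515, -1.097993  ]), 'tvec': array([ 0.49804904, -0.12796084,  1.26384829])}
{'fx': 441.7124255043447, 'fy': 441.7124255043447, 'cx': 324.29842613293135, 'cy': 193.43189562640765, 'k1': 0.024700287877780242, 'rvec': array([ 2.14955569, -2.19847499,  0.06859475]), 'tvec': array([0.05132641, 0.57913925, 1.46874679])}
{'fx': 330.8918733371865, 'fy': 330.8918733371865, 'cx': 316.7645100185346, 'cy': 201.87924211582023, 'k1': 0.018851541494566547, 'tool_from_camera': array([[ 9.69762086e-04,  9.62708628e-01,  2.70538642e-01,
        -7.49960145e-02],
       [-2.49581109e-04, -2.70538528e-01,  9.62709116e-01,
        -1.37483107e-01],
       [ 9.99999499e-01, -1.00112014e-03, -2.20841203e-05,
        -8.50414694e-04],
       [ 0.00000000e+00,  0.00000000e+00,  0.00000000e+00,
         1.00000000e+00]])}
```

View pics/top0.png

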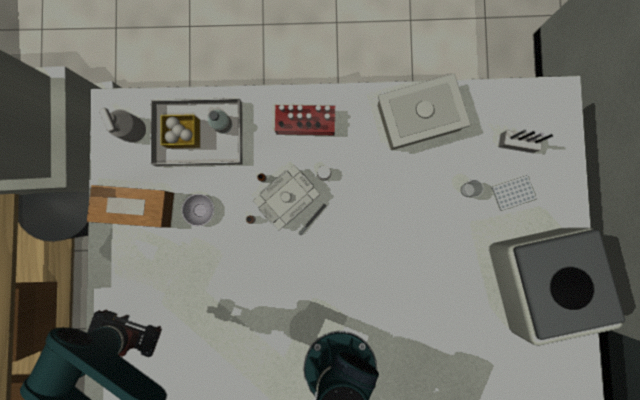

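View pics/scene0.png

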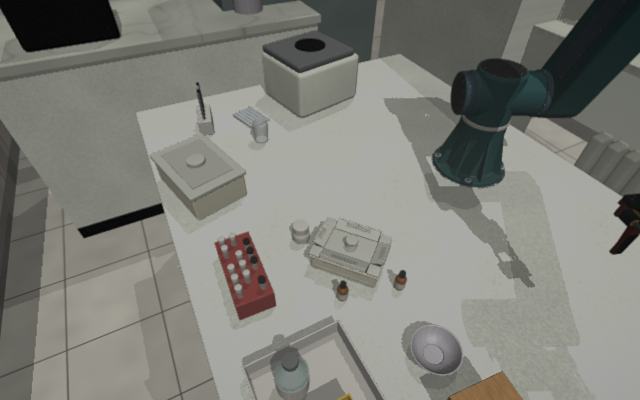

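Top view: the smaller box is at about (288,197), turned roughly 45°. The marker is at (313,219), the vials at (262,177) and (250,219), and the jar at (324,173). I'll zoom in next and write the helpers.

```bash
cat > h.py <<'E'
import numpy as np, cv2
from scipy.spatial.transform import Rotation as R
from bench import status, viewer, env
def pose():
    o=status.get_obs(); T=np.eye(4); T[:3,:3]=R.from_quat(o['ee_rot']).as_matrix(); T[:3,3]=o['position']; return T,o
def cam(n,T=None):
    m=viewer.camera_model(n)
    if n=='wrist': W=T@m['tool_from_camera']
    else:
        W=np.eye(4); r=cv2.Rodrigues(m['rvec'])[0]; W[:3,:3]=r.T; W[:3,3]=-r.T@m['tvec']
    return m,W
def slopes(m,uv):
    K=np.array([[m['fx'],0,m['cx']],[0,m['fy'],m['cy']],[0,0,1]])
    return cv2.undistortPoints(np.float64(uv).reshape(-1,1,2),K,np.array([m['k1'],0,0,0,0])).reshape(-1,2)
def plane(m,W,uv,z):
    s=slopes(m,uv); d=np.c_[s,np.ones(len(s))]@W[:3,:3].T; c=W[:3,3]
    return c+d*((z-c[2])/d[:,2])[:,None]
def proj(m,W,P):
    P=(np.atleast_2d(P)-W[:3,3])@W[:3,:3]
    s=P[:,:2]/P[:,2:]; s=s*(1+m['k1']*(s**2).sum(1,keepdims=True))
    return s*[m['fx'],m['fy']]+[m['cx'],m['cy']]
def tri(rays):
    A=np.zeros((3,3));b=np.zeros(3)
    for m,W,uv in rays:
        d=W[:3,:3]@np.r_[slopes(m,[uv])[0],1]; d/=np.linalg.norm(d); M=np.eye(3)-np.outer(d,d); A+=M;b+=M@W[:3,3]
    p=np.linalg.solve(A,b); return p
E
python3 - <<'E'
from h import *
a=cv2.imread('pics/top0.png')[155:245,235:345]; cv2.imwrite('pics/top0z.png',cv2.resize(a,None,fx=6.5,fy=6.5,interpolation=cv2.INTER_CUBIC))
a=cv2.imread('pics/scene0.png')[205:305,280:420]; cv2.imwrite('pics/scene0z.png',cv2.resize(a,None,fx=5.5,fy=5.5,interpolation=cv2.INTER_CUBIC))
m,W=cam('top'); print(plane(m,W,[[288,197]],.086), plane(m,W,[[313,219],[324,173]],.02), plane(m,W,[[262,177],[250,219]],.06))
p=tri([(*cam('top'),(288,197)),(*cam('scene'),(351,240))]); print(p)
E
```

```text
[[0.56633611 0.15507789 0.086     ]] [[0.49486037 0.07828767 0.02      ]
 [0.6499997  0.03781819 0.02      ]] [[0.63653302 0.24266315 0.06      ]
 [0.49866414 0.28361838 0.06      ]]
[0.56569304 0.15765975 0.07173129]
```

View pics/top0z.png

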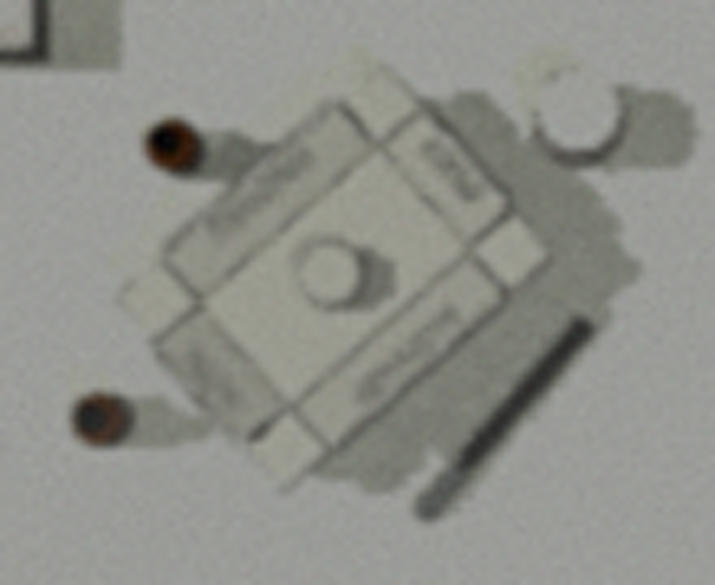

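View pics/scene0z.png

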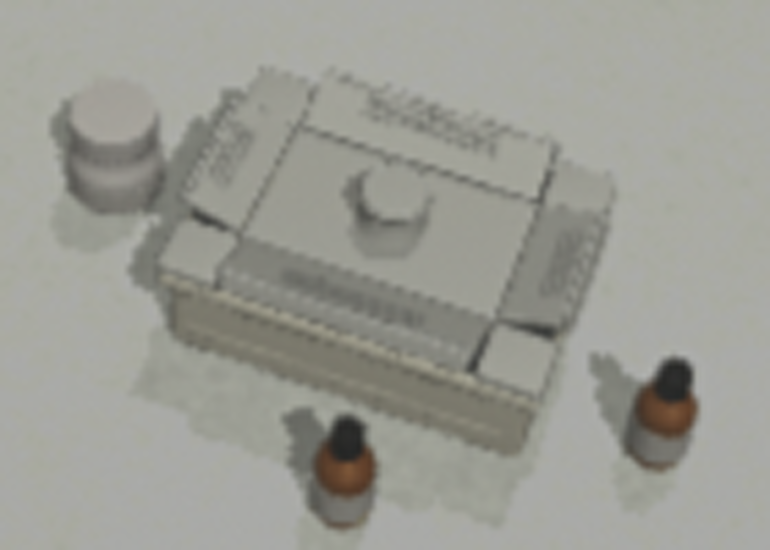

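```bash
cat >> h.py <<'E'
def delta(xyz,yaw_x=None):
    """shift in tool axes/40mm to bring TCP to xyz"""
    T,o=pose(); return (T[:3,:3].T@(np.array(xyz)-T[:3,3]))/.04
E
python3 - <<'E'
from h import *
T,o=pose(); print(T.round(3)); 
m,W=cam('top')
z=np.array([[285,490],[547,255],[365,60],[120,295]]); uv=(z+.5)/6.5-.5+[235,155]
P=plane(m,W,uv,.064); print(P.round(4)); print(P.mean(0)); d=np.diff(np.r_[P,P[:1]],axis=0); print(np.linalg.norm(d,axis=1),np.degrees(np.arctan2(d[:,1],d[:,0])))
x=T[:3,0]
print(delta([.566,.156,.26]), delta(np.array([.566,.156,.26])-T[:3,0]*.10))
E
```

```text
[[ 0.941 -0.001  0.338  0.203]
 [-0.338 -0.001  0.941  0.564]
 [-0.    -1.    -0.002  0.247]
 [ 0.     0.     0.     1.   ]]
[[0.4607 0.1902 0.064 ]
 [0.5761 0.056  0.064 ]
 [0.6777 0.1465 0.064 ]
 [0.5608 0.2724 0.064 ]]
[0.56882943 0.16625195 0.064     ]
[0.17697131 0.13600515 0.17176197 0.12952447] [ -49.2998057    41.69155273  132.86715398 -140.61772682]
[12.00006635 -0.31927812 -6.53301856] [ 9.50006635 -0.31927812 -6.53301856]
```

```bash
python3 - <<'E'
from h import *
print(delta([.595,.13,.28]))
E
```

```text
[12.90199977 -0.81885906 -6.90052366]
```

```bash
python3 -m creep '12.9 -0.8 -6.9 5.7 0; 12.9 -0.8 -6.9 5.7 0; 12.9 -0.8 -6.9 5.7 0; 12.9 -0.8 -6.9 5.7 0; 12.9 -0.8 -6.9 5.7 0; 12.9 -0.8 -6.9 5.7 0; 12.9 -0.8 -6.9 5.7 0; 12.9 -0.8 -6.9 5.7 0; 12.9 -0.8 -6.9 5.7 0; 12.9 -0.8 -6.9 5.7 0; 12.9 -0.8 -6.9 5.7 0; 12.9 -0.8 -6.9 5.7 0'; python3 - <<'E'
from h import *
print(delta([.595,.13,.28]))
E
```

```text
time: 1.1
position: [0.538, 0.1921, 0.2745]
ee_rot: [0.646, -0.289, 0.289, -0.645]
force: [0.6, 0.4, 0.6]
grip_width: 0.0113
[ 2.10598048 -0.13819243  0.03012777]
```

```bash
python3 -m creep '2.1 -0.1 0 0 0; 2.1 -0.1 0 0 0; 2.1 -0.1 0 0 0; 2.1 -0.1 0 0 0; 2.1 -0.1 0 0 0; 2.1 -0.1 0 0 0'; python3 - <<'E'
from h import *
T,o=pose(); p,d=viewer.capture('wrist'); np.savez('w1.npz',T=T,p=p,d=d); cv2.imwrite('pics/w1.png',p[:,:,::-1]); print(T.round(3), o['force'],abs(o['qd']).max())
E
```

```text
time: 1.6
position: [0.5926, 0.1305, 0.278]
ee_rot: [0.646, -0.29, 0.288, -0.645]
force: [-0.0, -0.7, -0.4]
grip_width: 0.0005
[[ 0.666 -0.003  0.746  0.593]
 [-0.746 -0.001  0.666  0.13 ]
 [-0.001 -1.    -0.003  0.278]
 [ 0.     0.     0.     1.   ]] [-0.04150495 -0.73957504 -0.44059087] 0.013197934521909411
```

View pics/w1.png

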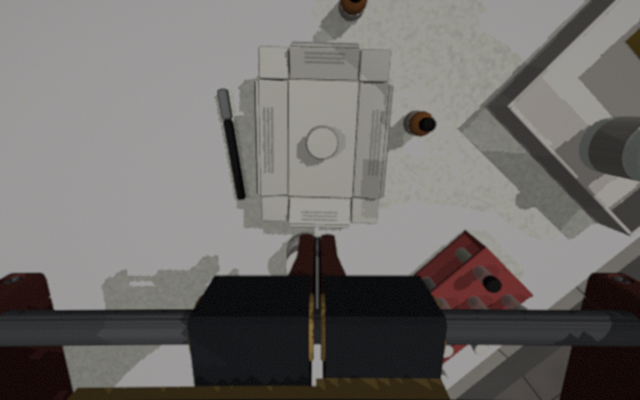

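Wrist view: the whole box is visible, spanning about (258,45)–(388,225). Vial_b is at (352,5), vial_a at (422,124) and the marker on the left. I'll zoom in for the corners.

```bash
python3 - <<'E'
from h import *
a=cv2.imread('pics/w1.png')[35:235,245:405]; cv2.imwrite('pics/w1z.png',cv2.resize(a,None,fx=3,fy=3,interpolation=cv2.INTER_CUBIC))
E
```

```text
(no output)
```

View pics/w1z.png

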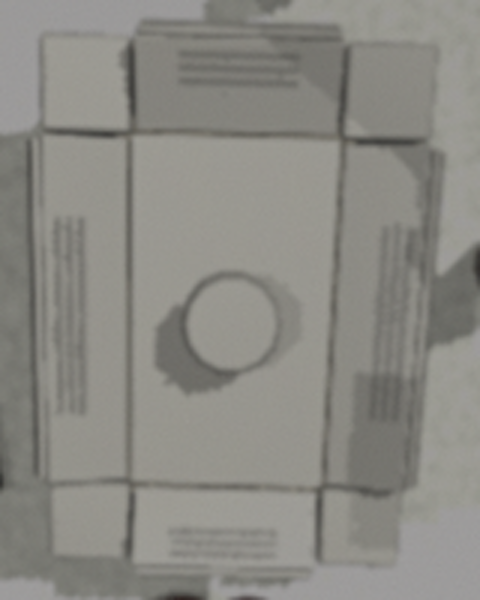

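```bash
cat > m.py <<'E'
from h import *
D=np.load('w1.npz'); T=D['T']; m,W=cam('wrist',T)
f=lambda z:(np.array(z)+.5)/3-.5+[245,35]
out=f([[42,34],[437,45],[398,563],[54,555]]); inn=f([[130,132],[343,138],[324,487],[131,485]])
for z in (.064,):
  for q,w,l in ((out,.13,.18),(inn,.07,.12)):
    P=plane(m,W,q,z)[:,:2]; # L-front, L-back, R-back, R-front in box: (-x,+y),(+x,+y),(+x,-y),(-x,-y)
    M=np.array([[-w,l],[w,l],[w,-l],[-w,-l]])/2
    Rr,_=R.align_vectors(np.c_[P-P.mean(0),np.zeros(4)],np.c_[M,np.zeros(4)]); yaw=Rr.as_euler('xyz')[2]
    print(P.mean(0).round(4),np.degrees(yaw).round(2),'res mm',((P-P.mean(0)-M@Rr.as_matrix()[:2,:2].T)*1000).round(1).tolist(), np.linalg.norm(np.diff(np.r_[P,P[:1]],axis=0),axis=1).round(4))
# depth heights
d=D['d']
for n,z in (('knob',(232,320)),('lid',(180,200)),('lid2',(290,430)),('cornTL',(80,80)),('cornBR',(360,530))):
    uv=f([z])[0]; u,v=np.round(uv).astype(int); s=slopes(m,[uv])[0]; pd=np.median(d[v-2:v+3,u-2:u+3]); print(n,(W[:3,:3]@(np.r_[s,1]*pd)+W[:3,3]).round(4))
kw=(m,W,f([[232,320]])[0]); mt,Wt=cam('top'); zt=(np.array([333,273])+.5)/6.5-.5+[235,155]
ms,Ws=cam('scene'); zs=(np.array([395,192])+.5)/5.5-.5+[280,205]
print('knob tri',tri([kw,(mt,Wt,zt)]),tri([kw,(ms,Ws,zs)]),tri([kw,(mt,Wt,zt),(ms,Ws,zs)]))
E
python3 m.py
```

```text
[0.567  0.1647] 40.42 res mm [[1.3, -0.1], [0.0, -1.7], [-1.2, 0.4], [-0.1, 1.4]] [0.128  0.1776 0.1286 0.178 ]
[0.5671 0.1643] 40.53 res mm [[-0.6, 0.2], [0.3, 0.4], [0.2, 0.2], [0.2, -0.8]] [0.0709 0.1201 0.0707 0.1213]
knob [0.5658 0.1655 0.0865]
lid [0.5275 0.1822 0.0645]
lid2 [0.6091 0.149  0.0644]
cornTL [0.4784 0.1886 0.0642]
cornBR [0.6542 0.1386 0.064 ]
knob tri [0.56831718 0.16423017 0.0657873 ] [0.56656275 0.16485026 0.08150159] [0.5670374  0.16395539 0.08065983]
```

```bash
cat > t.py <<'E'
from h import *
c=np.array([.567,.1645]); y=np.radians(40.5); B=np.array([[np.cos(y),-np.sin(y)],[np.sin(y),np.cos(y)]])
T,o=pose(); print('tcp',T[:3,3].round(4),'turn',((np.degrees(np.arctan2(T[1,0],T[0,0]))+49.5)/5).round(2),'F',o['force'].round(1),'t',o['time'])
for n,b in dict(front=(-.057,0),left=(0,.082),back=(.057,0),right=(0,-.082)).items():
    xy=c+B@b; print(n,xy.round(4),'hover',delta([*xy,.115]).round(3),'press',delta([*xy,.089]).round(3))
E
python3 t.py
```

```text
tcp [0.5926 0.1307 0.2782] turn 0.26 F [-0.1  0.   0.3] t 1.65
front [0.5237 0.1275] hover [-1.087  4.085 -1.327] press [-1.086  4.735 -1.326]
left [0.5137 0.2269] hover [-3.104  4.083  0.145] press [-3.103  4.733  0.147]
back [0.6103 0.2015] hover [-1.021  4.077  1.522] press [-1.021  4.727  1.524]
right [0.6203 0.1021] hover [0.995 4.08  0.05 ] press [0.996 4.73  0.052]
```

```bash
python3 -m creep '-1.09 1 -1.33 0.26 0; -1.09 1.8 -1.33 0.26 0; -1.09 2.7 -1.33 0.26 0; -1.09 3.5 -1.33 0.26 0; -1.09 4.08 -1.33 0.26 0; -1.09 4.08 -1.33 0.26 0; -1.09 4.08 -1.33 0.26 0; -1.09 4.08 -1.33 0.26 0' 20; python3 t.py|head -2
```

```text
time: 2.32
position: [0.5245, 0.1284, 0.1168]
ee_rot: [0.643, -0.296, 0.296, -0.642]
force: [0.8, -0.1, -0.8]
grip_width: 0.0005
tcp [0.5245 0.1284 0.1168] turn 0.02 F [ 0.8 -0.1 -0.8] t 2.3167
front [0.5237 0.1275] hover [ 0.003  0.044 -0.03 ] press [ 0.003  0.694 -0.029]
```

```bash
python3 -m creep '0 0.2 -0.03 0 0; 0 0.35 -0.03 0 0; 0 0.42 -0.03 0 0; 0 0.48 -0.03 0 0; 0 0.54 -0.03 0 0; 0 0.6 -0.03 0 0; 0 0.64 -0.03 0 0; 0 0.64 -0.03 0 0'; python3 t.py|head -2
```

```text
time: 2.98
position: [0.5235, 0.1275, 0.0909]
ee_rot: [0.643, -0.296, 0.296, -0.642]
force: [-1.1, 0.3, 0.2]
grip_width: 0.0005
tcp [0.5235 0.1275 0.0909] turn 0.02 F [-1.1  0.3  0.2] t 2.9833
front [0.5237 0.1275] hover [ 0.004 -0.603  0.002] press [0.003 0.047 0.002]
```

```bash
python3 -m creep '0 0.05 0 0 0; 0 0.05 0 0 0; 0 -0.6 0 0 0; 0 -0.9 0 0 0; 0 -0.9 0 0 0'; python3 - <<'E'
from h import *
p,d=viewer.capture('scene'); a=p[205:305,280:420,::-1]; cv2.imwrite('pics/s1.png',cv2.resize(a,None,fx=5.5,fy=5.5,interpolation=cv2.INTER_CUBIC))
p,d=viewer.capture('wrist'); cv2.imwrite('pics/w2.png',p[:,:,::-1])
E
python3 t.py
```

```text
time: 3.4
position: [0.5254, 0.1278, 0.1291]
ee_rot: [-0.642, 0.294, -0.297, 0.643]
force: [-0.2, 0.4, 0.1]
grip_width: 0.0006
tcp [0.5238 0.1276 0.1269] turn 0.02 F [-0.3  0.4 -0.4] t 3.5
front [0.5237 0.1275] hover [-0.     0.298 -0.005] press [-0.001  0.948 -0.005]
left [0.5137 0.2269] hover [-2.048  0.296  1.423] press [-2.049  0.946  1.423]
back [0.6103 0.2015] hover [0.004 0.298 2.845] press [0.003 0.948 2.845]
right [0.6203 0.1021] hover [2.052 0.3   1.417] press [2.051 0.95  1.418]
```

View pics/s1.png

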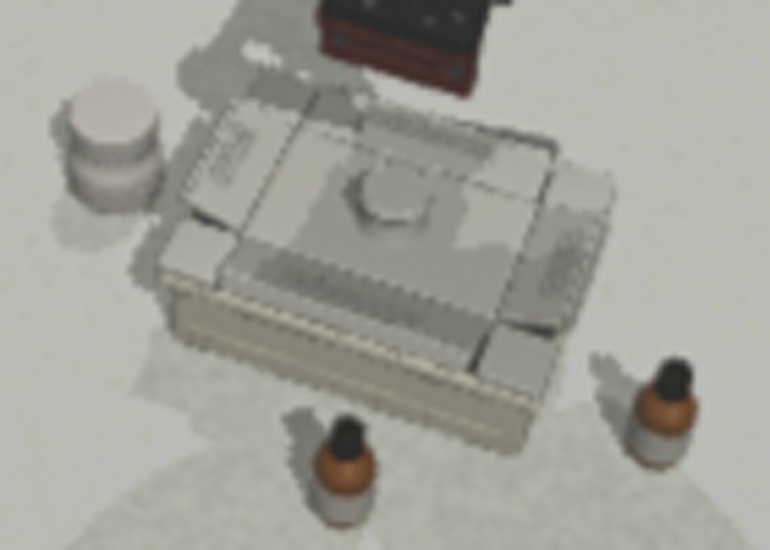

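View pics/w2.png

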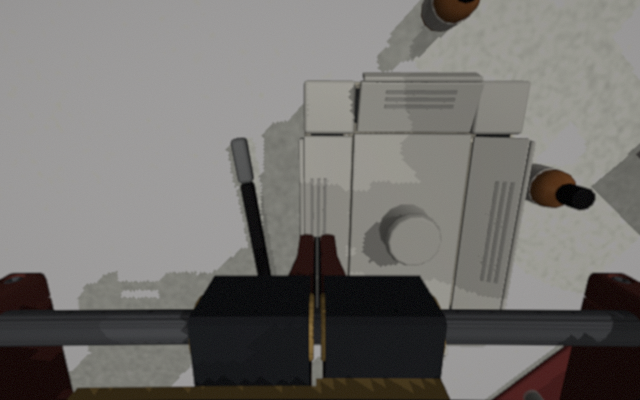

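In the scene view the front section now lies level with its neighbours, and the other three still stand up. The box, vials and jar look unmoved. I'll do the left section next and confirm all four by depth at the end.

```bash
python3 -m creep '-1 0 0.7 0 0; -2.05 0.1 1.42 0 0; -2.05 0.3 1.42 0 0; -2.05 0.4 1.42 0 0; -2.05 0.4 1.42 0 0; -2.05 0.4 1.42 0 0'; python3 t.py|head -3
```

```text
time: 4.0
position: [0.5127, 0.2259, 0.1097]
ee_rot: [0.643, -0.296, 0.295, -0.642]
force: [0.7, -0.8, 0.6]
grip_width: 0.0004
tcp [0.5127 0.2259 0.1097] turn 0.02 F [ 0.7 -0.8  0.6] t 4.0
front [0.5237 0.1275] hover [ 2.045 -0.129 -1.393] press [ 2.045  0.521 -1.391]
left [0.5137 0.2269] hover [-0.002 -0.133  0.035] press [-0.002  0.517  0.037]
```

```bash
python3 -m creep '0 0.18 0.03 0 0; 0 0.25 0.03 0 0; 0 0.31 0.03 0 0; 0 0.37 0.03 0 0; 0 0.43 0.03 0 0; 0 0.47 0.03 0 0'; python3 -m creep '0 0.05 0 0 0; 0 0.05 0 0 0'; python3 t.py|head -3
```

```text
time: 4.5
position: [0.5136, 0.2258, 0.0904]
ee_rot: [0.643, -0.296, 0.295, -0.641]
force: [0.0, -0.6, 0.6]
grip_width: 0.0003
time: 4.67
position: [0.5138, 0.2256, 0.0892]
ee_rot: [0.643, -0.296, 0.296, -0.641]
force: [-2.1, 0.1, 7.9]
grip_width: 0.0003
tcp [0.5138 0.2256 0.0892] turn 0.0 F [-2.1  0.1  7.9] t 4.6667
front [0.5237 0.1275] hover [ 2.025 -0.642 -1.407] press [ 2.025  0.008 -1.405]
left [0.5137 0.2269] hover [-0.024 -0.646  0.019] press [-0.024  0.004  0.02 ]
```

The left section pushed back with 8 N at tip z of about 0.064, which means it is flush. I'll lift and go to the back section.

```bash
python3 -m creep '0 -0.6 0 0 0; 0 -1 0 0 0; 1 -1 0.7 0 0; 2.03 -1 1.44 0 0; 2.03 -0.6 1.44 0 0; 2.03 -0.5 1.44 0 0; 2.03 -0.5 1.44 0 0; 2.03 -0.5 1.44 0 0'; python3 t.py|sed -n '1p;4p'
```

```text
time: 5.33
position: [0.6084, 0.201, 0.108]
ee_rot: [0.644, -0.297, 0.295, -0.64]
force: [-0.1, -0.0, -0.3]
grip_width: 0.0007
tcp [0.6084 0.201  0.108 ] turn -0.0 F [-0.1 -0.  -0.3] t 5.3333
back [0.6103 0.2015] hover [ 0.022 -0.174  0.044] press [0.023 0.476 0.048]
```

```bash
python3 -m creep '0 0.14 0.05 0 0; 0 0.21 0.05 0 0; 0 0.27 0.05 0 0; 0 0.33 0.05 0 0; 0 0.39 0.05 0 0; 0 0.43 0.05 0 0'; python3 -m creep '0 0.05 0 0 0; 0 0.05 0 0 0'; python3 t.py|sed -n '1p;4,5p'
```

```text
time: 5.83
position: [0.6093, 0.2025, 0.0907]
ee_rot: [0.644, -0.297, 0.294, -0.64]
force: [-0.0, 0.8, -0.6]
grip_width: 0.0004
time: 6.0
position: [0.6091, 0.2024, 0.0893]
ee_rot: [0.644, -0.297, 0.294, -0.64]
force: [-1.0, -0.6, 4.7]
grip_width: 0.0004
tcp [0.6091 0.2024 0.0893] turn 0.01 F [-1.  -0.6  4.7] t 6.0
back [0.6103 0.2015] hover [ 0.036 -0.644  0.004] press [0.037 0.006 0.009]
right [0.6203 0.1021] hover [ 2.084 -0.637 -1.423] press [ 2.085  0.013 -1.419]
```

```bash
python3 -m creep '0 -0.6 0 0 0; 0 -1 0 0 0; 1 -1 -0.7 0 0; 2.08 -1 -1.42 0 0; 2.08 -0.6 -1.42 0 0; 2.08 -0.5 -1.42 0 0; 2.08 -0.5 -1.42 0 0; 2.08 -0.5 -1.42 0 0'; python3 t.py|sed -n '1p;5p'
```

```text
time: 6.67
position: [0.6195, 0.1029, 0.109]
ee_rot: [0.644, -0.298, 0.294, -0.64]
force: [0.5, -0.2, -0.1]
grip_width: 0.0007
tcp [0.6195 0.1029 0.109 ] turn 0.01 F [ 0.5 -0.2 -0.1] t 6.6667
right [0.6203 0.1021] hover [ 0.026 -0.149 -0.   ] press [0.028 0.501 0.004]
```

```bash
python3 -m creep '0.02 0.16 0 0 0; 0.02 0.23 0 0 0; 0.02 0.29 0 0 0; 0.02 0.35 0 0 0; 0.02 0.41 0 0 0; 0.02 0.46 0 0 0'; python3 -m creep '0 0.05 0 0 0; 0 0.05 0 0 0'; python3 t.py|sed -n '1p;2p;5p'
```

```text
time: 7.17
position: [0.6197, 0.1031, 0.0904]
ee_rot: [0.644, -0.297, 0.294, -0.64]
force: [-0.3, 0.1, -0.9]
grip_width: 0.0004
time: 7.33
position: [0.6196, 0.1034, 0.0892]
ee_rot: [0.645, -0.297, 0.293, -0.64]
force: [-1.8, -2.0, 7.8]
grip_width: 0.0004
tcp [0.6196 0.1034 0.0892] turn 0.03 F [-1.8 -2.   7.8] t 7.3333
front [0.5237 0.1275] hover [-2.022 -0.629 -1.433] press [-2.021  0.021 -1.428]
right [0.6203 0.1021] hover [ 0.031 -0.645 -0.013] press [ 0.033  0.005 -0.008]
```

```bash
python3 -m creep '0 -0.8 0 0 0; 0 -1.7 0 0 0; 0 -2.7 0 0 0; -0.5 -3.7 0 0 0; -0.95 -4.7 0 0 0; -0.95 -4.7 0 0 0; -0.95 -4.7 0 0 0; -0.95 -4.7 0 0 0'; cat > chk.py <<'E'
from h import *
T,o=pose(); p,d=viewer.capture('wrist'); m,W=cam('wrist',T); print(T[:3,3],o['force'])
np.savez('w3.npz',T=T,p=p,d=d)
a=p[35:235,245:405,::-1]; cv2.imwrite('pics/w3z.png',cv2.resize(a,None,fx=3,fy=3,interpolation=cv2.INTER_CUBIC)); cv2.imwrite('pics/w3.png',p[:,:,::-1])
v,u=np.mgrid[0:400,0:640]; uv=np.c_[u.ravel(),v.ravel()]
c=np.array([.567,.1645]); y=np.radians(40.5); B=np.array([[np.cos(y),-np.sin(y)],[np.sin(y),np.cos(y)]])
for tag,f in (('before','w1.npz'),('now','w3.npz')):
    D=np.load(f); m,W=cam('wrist',D['T']); s=slopes(m,uv); X=(np.c_[s,np.ones(len(s))]*D['d'].reshape(-1,1))@W[:3,:3].T+W[:3,3]
    b=(X[:,:2]-c)@B
    for n,q in dict(front=(-.06,0),left=(0,.085),back=(.06,0),right=(0,-.085),lid=(0,.045)).items():
        k=(np.abs(b-q)<[.003,.01] if n in('front','back') else np.abs(b-q)<[.01,.003]).all(1)&(D['d'].ravel()>0)
        print(tag,n,k.sum(),(np.median(X[k,2])*1000).round(1))
E
python3 chk.py
```

```text
time: 8.0
position: [0.5958, 0.133, 0.2767]
ee_rot: [0.645, -0.297, 0.293, -0.641]
force: [0.6, 0.3, -0.4]
grip_width: 0.0005
[0.59583627 0.13303655 0.27674419] [ 0.58264992  0.34141245 -0.42474567]
before front 126 73.9
before left 160 74.4
before back 121 74.2
before right 109 74.0
before lid 117 64.4
now front 103 64.6
now left 132 64.8
now back 111 64.6
now right 93 64.5
now lid 120 64.4
```

View pics/w3.png

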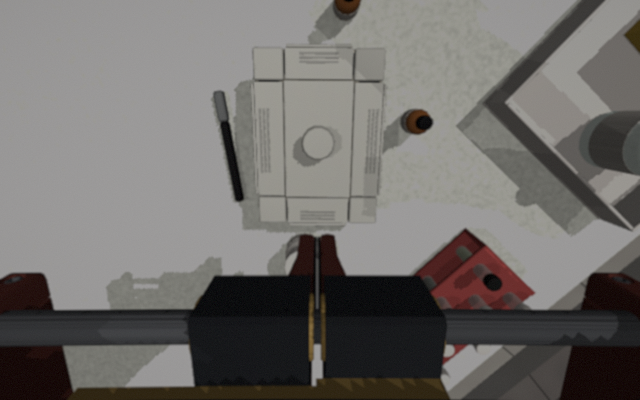

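View pics/w3z.png

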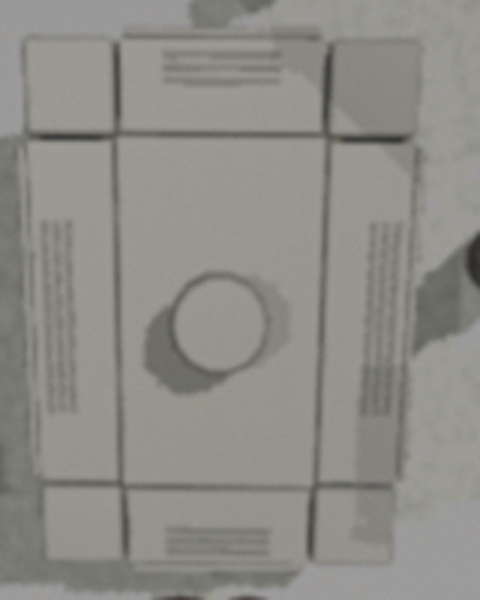

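All four sections dropped from about 74 mm to about 64.6 mm, level with the lid at 64.4 mm. The hand is clear at tip z of 0.25. One quick check that the box hasn't shifted, then I'll hand in.

```bash
python3 - <<'E'
from h import *
from bench import finish_job
D=np.load('w3.npz'); m,W=cam('wrist',D['T']); f=lambda z:(np.array(z)+.5)/3-.5+[245,35]
P=plane(m,W,f([[117,134],[327,136],[317,486],[123,484]]),.064)[:,:2]; print(P.mean(0)); d=P[0]-P[3]+P[1]-P[2]; print(np.degrees(np.arctan2(d[1],d[0]))-90)
p,_=viewer.capture('top'); q=cv2.imread('pics/top0.png')[:,:,::-1]
a=np.hstack([q[155:245,235:345],p[155:245,235:345]])[:,:,::-1]; cv2.imwrite('pics/topcmp.png',cv2.resize(a,None,fx=3.5,fy=3.5))
print(status.get_obs()['time'],abs(status.get_obs()['qd']).max())
E
```

```text
[0.56691151 0.16468118]
40.382499673243984
8.1 0.010097486366455953
```

View pics/topcmp.png

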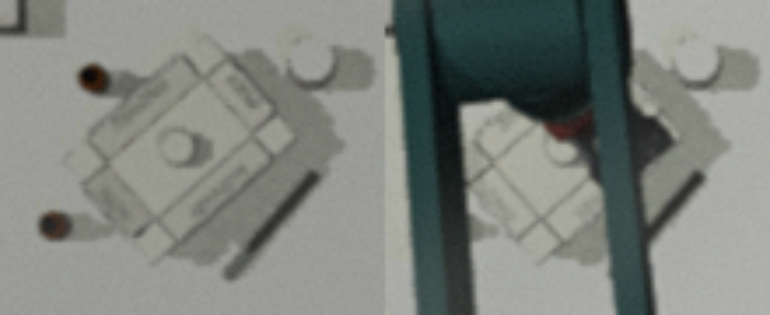

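The box is still at (0.567, 0.165) with yaw 40.4°, so it has not moved. The jar, marker and vials are where they were.

```bash
python3 -c "
from bench import finish_job
print(finish_job())"
```

```text
the job is handed in; nothing more can be done
None
```

All four rim sections are pressed shut, in the order front, left, back, right. I used the closed fingertips and handed the job in at about 8.1 s with the hand about 0.25 m above the table.

- **Sections shut:** by depth, their outer edges went from about 74 mm to 64.5–64.8 mm, level with the lid at 64.4 mm. The left, back and right sections pushed back with 5–8 N once flush. I took no force reading on the front section at the bottom of its press, so that one rests on the depth and the pictures.
- **Nothing shoved:** the box's centre is within about 0.2 mm of where it started, and its yaw within about 0.15°. That is below what the cameras can resolve. The vials, jar and marker looked unmoved in the pictures. I did not check the dish and beaker, but the hand stayed well above and away from them.
- **Checks that disagreed:** early knob heights from crossing camera views came out at 66–82 mm, against 86 mm in the text. The wrist depth gave 86.5 mm, so I relied on that and on the lid plane.

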